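# Tip the bolts into the empty bay of a rotary parts organiser

### The arm

A 7-joint arm with a two-finger parallel gripper is mounted at the origin on the work surface. World frame = base frame: x ahead of the robot, y to its left, z up, the work surface at z = 0. Lengths are in m, angles in rad, forces in N, time in s.
With the tool pointing down it reaches from about 0.425 to 0.875 m from the base axis. Payload 8.4 kg.
Tool frame: the origin (TCP) lies midway between the tips of the shut fingers; the grasp point (between the pads) lies 19 mm behind it; z points along the fingers, y is the line along which they close (so a half turn about z gives the same grasp; the last joint's range is limited). The gripper opens to 85 mm and grips with 20 to 120 N. Pads are 22 mm wide; open, the fingers measure 114 mm over their backs; the gripper's body (76 mm by 85 mm) begins 54 mm behind the grasp point. The pads swing forward as they close: fully open they stand 13 mm farther back than shut.
Start: joints at [1.116, 0.333, 0.04, 1.465, -0.013, 1.343, -0.059], TCP at [0.226, -0.609, 0.231] pointing down, gripper open.
Joint ranges: [-2.58, 2.58], [-0.38, 2.09], [-1.3, 1.39], [0.25, 2.4], [-1.5, 4.64], [0.08, 2.09], [-2.65, 2.65]. Speed limits (rad/s): [2.22, 2.22, 2.79, 2.79, 3.14, 3.14, 3.14].

### API

Orientations are given as [roll, pitch, yaw] about the fixed x, y, z axes, in that order (R = Rz(yaw) Ry(pitch) Rx(roll)).
In Python, from workcell import readout, read_camera, camera_model, workorder gives the robot as it stands. The module is installed in compiled form; this text tells all that it offers.
- The arm moves only by the tool arm_command, never from a script. Its argument "plan" is a list that holds one entry, the list of rows, each a list of 7 numbers: the turn, a rotation vector about the tool's x, y, z in degrees, then the shift along the tool's x, y, z in cm, then the opening, from 0 (shut) to 1 (fully open). A call has exactly 8 rows; each row shifts and turns the commanded pose from where the row before left it, along the tool's axes as they then stand; what a row does not reach is not made up. A row lasts 1/8 s, in which the tool goes at most 62.5 mm and 10.7 degrees, less where a joint would pass 70% of its speed; a pose out of reach is approached as far as the arm can. A call is refused whole if a number of a shift passes 6.25 or a number of a turn 10.7, either way. A call with a gripper value outside its range is refused whole. The fingers move at their own pace and stop on an object; the grip force is fixed at half the most. Time passes only in rows, so rows that do not move let the fingers close, or fill a call up. It gives the time, the measured TCP pose, the force, the opening and the grip force at its end, in the units of the state.
- readout.read_state(): the state, without advancing time (a new reading comes with each control period).
- read_camera(name): name is "scene" or "side" or "wrist"; returns (picture, depth): 384x512x3 uint8, red, green, blue; 384x512 float32, m along the optical axis (not along the pixel's ray), 0 where there is no reading.
- camera_model(name): a dict with "fx", "fy", "cx", "cy" (pixels), "rvec" (rotation vector, rad) and "tvec" (3), from world to camera coordinates, as OpenCV has them. Camera axes: x right, y down, z forward; pixel columns grow to the right and rows downward; lengths in m; the calibration is good to about 2 mm. The wrist camera is an equidistant fisheye: a pixel r from the principal point sees the ray r / f radians off the axis. A picture is of the moment at which its call begins: read the wrist's pose just before it. camera_model takes no time and is no camera call; for the wrist camera it gives the pose at the moment of the call.
- workorder.close_job(): hands the job in; it is judged then, once.
The state is a dict: "time": time; "joint_pos": joint angles; "qd": joint speeds; "joint_torque": joint torques, N m; "eef_pos": TCP position; "tcp_rot": TCP orientation; "ft_force": force on the tool from outside, world axes, zero at the start; "wrist_torque": the same for the moment, N m; "width": finger opening in m; "gripper_force": force on a finger pad.
Only numpy, scipy, OpenCV 4.12 (cv2) and the standard library are available. Lean on these libraries where they do the work, as an engineer would, in place of code of your own. Each camera call takes 0.05 s, during which the arm holds its last target. There are 200 camera calls.

### The job

Turn the carousel of the parts organiser until its one empty compartment sits squarely under the chute, then take the scoop that holds the hex bolts and tip all of them down the chute into that compartment. Put the emptied scoop back upright on the chopping board. Leave the scoop of nuts, the saucepan, the flask and the tin where they are.

Things in the scene. Friction and masses are not known exactly. Their poses are not given: they have to be found in the camera images.
- organiser: Fixed rotary parts organiser: round grey base (radius 112, 12 high) carrying a carousel, and a steel bracket (strip 60 wide to x = 215, upright at x = 196) holding one sheet aluminium chute over the tray. Origin on the carousel's vertical axis at table level; x points level from the axis out along the chute, z up. Nothing overhangs the hub within 78 mm of the axis.
- carousel (a joint): Turn of the carousel about its vertical axis, rad, positive anticlockwise from above; turns endlessly both ways, light friction (0.06 N m), stays where left. 0 or any whole turn: the empty compartment's middle line is exactly under the chute. Six 60 degree compartments: five hold bedded-in stock (washers, nuts, round-head bolts, spacer tubes, screws) that cannot come loose; one is empty.
- hub_bar (a point): On the carousel's axis at height 94, inside the black grip bar on top of the hub, the carousel's turning handle. Bar 46 long, 14 wide, from height 65 to 105, fast to the carousel; its length lies along the middle line of the empty compartment (at joint value 0, along the organiser's x).
- bay_mid (a point): On the floor of the empty compartment, on its middle line, 100 mm from the axis; turns with the carousel. The carousel is a pale plastic round tray, outer radius 145, floor top at height 18, outer rim and radial dividers (3 thick) up to height 60, hub radius 34 up to height 66.
- bay_outer (a point): As bay_mid, but 110 mm from the axis.
- bay_inner (a point): As bay_mid, but 60 mm from the axis.
- chute_lip (a point): Fixed: middle of the lower edge of the chute's floor, 100 mm from the axis, height 74. The chute is an open trough whose smooth floor slopes down to the axis at 40 degrees; it is 50 wide inside for the lowest 50 mm of slope, then widens to 97 wide from 95 to 145 mm up the slope.
- chute_mouth (a point): Fixed: middle of the opening of the chute's wide upper part, level with its wall tops: 170 mm from the axis along the organiser's x, height 169. The opening is 97 wide and spans about 145 to 194 mm from the axis. Its walls stand 27.5 mm square to the sloping floor; the top edge of its upper end wall is the highest part, 194 mm from the axis, height 189.
- bolt_scoop: Sheet aluminium hand scoop holding the four bolts, about 140 g empty, loose on the board, one of two like scoops, either side. Origin: centre of the pan's underside; x to the open nose, z up. Pan 90 long (x -45 to 45), 64 wide at the back, 56 at the nose, floor 2.5 thick, side walls 36 high at the back falling to 14 at the nose. Bolts slide out when it is tipped nose-down 20 to 30 degrees.
- bolt_scoop_grip (a point): In the bolt scoop's handle where it is best pinched: x = -85, z = 35 in the scoop's frame; same axes as the scoop. The straight wooden handle, 18 wide (y) and 16 thick, leaves the back wall at height 27 and runs 88 mm rearwards, rising 12 degrees.
- bolt_scoop_nose (a point): Middle of the pan's front edge underneath: x = 45, z = 0 in the scoop's frame.
- bolt_scoop_pan (a point): Inside the bolt scoop's pan: x = 0, z = 12 in the scoop's frame.
- board: Wooden chopping board fixed to the table, 240 (x) by 280 (y), 20 thick; origin at the centre of its underside, x along its short side. Both scoops start on it with their noses roughly along its +x.
- nut_scoop: A like scoop holding three hex nuts, loose on the board beside the other; leave it alone. Origin and axes as for the bolt scoop.
- saucepan: Steel saucepan, radius 82, 85 high, 0.8 kg, loose; origin at the centre of its underside; its bar handle (16 thick) reaches along its -x to 215 mm from the centre, rising from height 70 to 98.
- flask: Upright steel flask, radius 34, 182 high, 0.5 kg, loose; origin at the centre of its underside.
- tin: Open flat tin, radius 43, 24 high, loose; origin at the centre of its underside.
- bolt0: One of the four hex bolts: head 17 across flats and 7 thick, shank 10 thick and 30 long, 30 g. Origin on its axis at mid-length, x from head to tip. Starts lying in the bolt scoop.
- bolt1: One of the four hex bolts: head 17 across flats and 7 thick, shank 10 thick and 30 long, 30 g. Origin on its axis at mid-length, x from head to tip. Starts lying in the bolt scoop.
- bolt2: One of the four hex bolts: head 17 across flats and 7 thick, shank 10 thick and 30 long, 30 g. Origin on its axis at mid-length, x from head to tip. Starts lying in the bolt scoop.
- bolt3: One of the four hex bolts: head 17 across flats and 7 thick, shank 10 thick and 30 long, 30 g. Origin on its axis at mid-length, x from head to tip. Starts lying in the bolt scoop.

How it is judged:
On the way, in this order (a step that is already met when the one before it is completed fails the run):
1. the empty compartment is brought to rest under the chute (its middle line within 22 mm of the chute lip's middle), with the four bolts still in their scoop (horizontal distance between bay_mid and chute_lip below 0.022 m and velocity of joint carousel between -0.1 and 0.1 rad/s and distance between each of bolt0, bolt1, bolt2, bolt3 and bolt_scoop_pan below 0.07 m), for 0.2 s.
2. the bolt scoop is tipped nose-down over the chute's mouth (nose within 70 mm of the mouth's middle, tipped by more than 20 degrees), with the empty compartment under the chute (horizontal distance between bay_mid and chute_lip below 0.022 m and horizontal distance between bolt_scoop_nose and chute_mouth below 0.07 m and height (world z) of bolt_scoop_nose above 0.13 m and angle between bolt_scoop's own z axis and vertical above 0.35 rad), for 0.1 s.
At the end, for the whole second after the job is handed in: All four bolts lie at rest in the carousel's empty compartment, below its rim; the bolt scoop stands on the chopping board, pan centre over the board, upright within 7 degrees and at rest; the carousel is still ((horizontal distance between bolt0 and bay_outer below 0.062 m or horizontal distance between bolt0 and bay_inner below 0.036 m) and height (world z) of each of bolt0, bolt1, bolt2, bolt3 below 0.058 m and linear speed of each of bolt0, bolt1, bolt2, bolt3 below 0.03 m/s and (horizontal distance between bolt1 and bay_outer below 0.062 m or horizontal distance between bolt1 and bay_inner below 0.036 m) and (horizontal distance between bolt2 and bay_outer below 0.062 m or horizontal distance between bolt2 and bay_inner below 0.036 m) and (horizontal distance between bolt3 and bay_outer below 0.062 m or horizontal distance between bolt3 and bay_inner below 0.036 m) and x of bolt_scoop in the frame of board between -0.105 and 0.105 m and y of bolt_scoop in the frame of board between -0.125 and 0.125 m and z of bolt_scoop in the frame of board between 0.015 and 0.025 m and angle between bolt_scoop's own z axis and vertical below 0.12 rad and linear speed of bolt_scoop below 0.02 m/s and velocity of joint carousel between -0.05 and 0.05 rad/s); the robot touches nothing.
It fails at once if the scoop of nuts shifted by more than 20 mm (distance of nut_scoop from where it was at the start of the episode above 0.02 m).
It fails at once if the saucepan shifted by more than 20 mm (distance of saucepan from where it was at the start of the episode above 0.02 m).
It fails at once if the flask shifted by more than 20 mm (distance of flask from where it was at the start of the episode above 0.02 m).
It fails at once if the tin shifted by more than 20 mm (distance of tin from where it was at the start of the episode above 0.02 m).
It also fails if it takes over 72 s, if anything falls off the work surface, if the arm or the gripper's body presses on something with over 40 N, if the wrist force passes 120 N, or if a joint passes its speed limit or range.

## Working session

There is one attempt and no reset: what is moved stays moved. The work goes in short steps, Python scripts to look and compute and a tool call to move; the robot and the scene stay as the last step left them, time stands still between calls to the robot, and variables do not carry over. Pictures are saved under pics/ and viewed, at most 10 in all, crops included, and the job is handed in when it is done.

Besides the shell and the picture viewer there is one more tool, called after ">>>" by a JSON object that holds its "api" and its "payload". arm_command: Moves the arm, as the interface text tells. Its arguments: {"type":"object","properties":{"plan":{"type":"array"}},"required":["plan"]}

```bash
mkdir -p pics; cat > h.py <<'E'
import numpy as np, cv2
from workcell import readout, read_camera, camera_model
from scipy.spatial.transform import Rotation as R
def grab(n):
    m=camera_model(n); im,d=read_camera(n); np.savez(f'{n}.npz',im=im,d=d,**{k:np.array(v) for k,v in m.items()}); return im,d,m
def load(n):
    z=np.load(f'{n}.npz'); return z['im'],z['d'],z
def rays(m,uv,fish=False):
    uv=np.atleast_2d(uv).astype(float); a=(uv[:,0]-m['cx'])/m['fx']; b=(uv[:,1]-m['cy'])/m['fy']
    if fish:
        r=np.hypot(a,b)+1e-12; v=np.c_[a/r*np.sin(r),b/r*np.sin(r),np.cos(r)]
    else: v=np.c_[a,b,np.ones(len(a))]
    Rm=R.from_rotvec(np.array(m['rvec']).ravel()).as_matrix(); t=np.array(m['tvec']).ravel()
    return -Rm.T@t, v@Rm
def plane(m,uv,z,fish=False):
    o,v=rays(m,uv,fish); return o+v*((z-o[2])/v[:,2])[:,None]
def cloud(n):
    im,d,m=load(n); vv,uu=np.mgrid[:384,:512]; uv=np.c_[uu.ravel(),vv.ravel()]
    o,v=rays(m,uv,n=='wrist')
    if n=='wrist':
        a=np.hypot((uv[:,0]-m['cx'])/m['fx'],(uv[:,1]-m['cy'])/m['fy']); v=v/np.cos(a)[:,None]
    return (o+v*d.ravel()[:,None]).reshape(384,512,3)
E
python3 - <<'E'
from h import *
s=readout.read_state(); print({k:np.round(v,3) for k,v in s.items()})
a=grab('scene'); b=grab('side'); 
for n in('scene','side'):
    im,d,m=load(n); cv2.imwrite(f'pics/{n}0.png',cv2.resize(im[:,:,::-1],(800,600))); o,v=rays(m,[[256,192]]); print(n,o,v)
E
```

```text
{'time': np.float64(0.0), 'joint_pos': array([ 1.116,  0.334,  0.04 ,  1.466, -0.013,  1.343, -0.059]), 'qd': array([-0.001,  0.002, -0.001, -0.   ,  0.001,  0.001,  0.002]), 'joint_torque': array([-0.0000e+00, -6.5854e+01,  1.3660e+00, -4.0557e+01,  1.7000e-02,
        1.2000e-02,  0.0000e+00]), 'eef_pos': array([ 0.226, -0.609,  0.23 ]), 'tcp_rot': array([-3.14 ,  0.   ,  0.356]), 'ft_force': array([-0.797, -0.599,  0.244]), 'wrist_torque': array([ 0.013, -0.009, -0.012]), 'gripper_force': np.float64(0.0), 'width': np.float64(0.085)}
scene [ 1.14629606 -0.54108717  1.06336015] [[-0.48106998  0.38918817 -0.78576773]]
side [ 0.39791205 -0.7569656   0.66244389] [[ 0.18733943  0.76153152 -0.62090446]]
```

View pics/scene0.png

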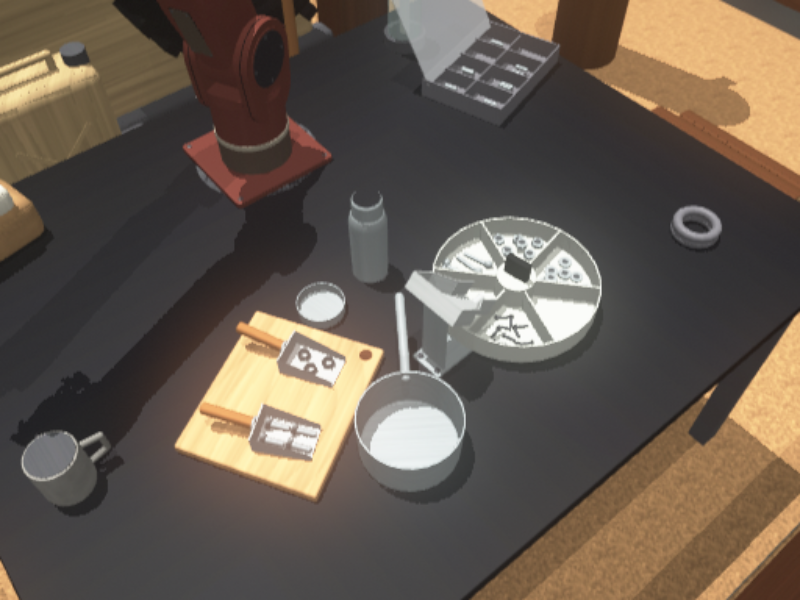

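View pics/side0.png

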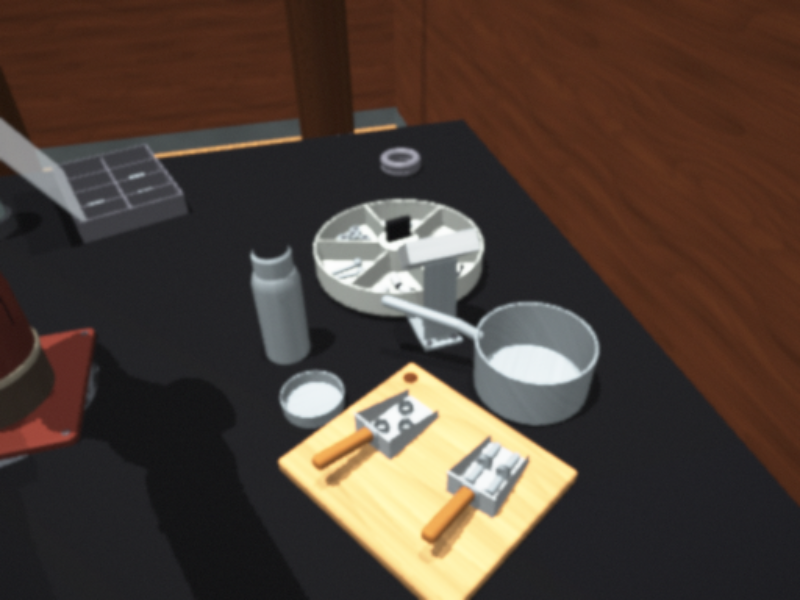

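The scene view (800x600) shows the bolt scoop at (285,430) with its handle at (225,412), nuts scoop at (315,358), pan at (410,430), flask at (370,240), tin at (320,303), hub bar at (518,266), and chute top at (435,290). The apparently empty bay is at about (560,312). The side view agrees: bolt scoop at (488,475), hub bar at (398,228).

```bash
cat > meas.py <<'E'
from h import *
def hsv(im): return cv2.cvtColor(im,cv2.COLOR_RGB2HSV)
for n in('scene','side'):
    im,d,m=load(n); P=cloud(n); H=hsv(im)
    f=lambda u,v:P[int(v/1.5625),int(u/1.5625)].round(3)
    pts={'scene':dict(bar=(518,264),barb=(518,272),scooph=(225,412),bolts=(285,435),floor=(560,312),rimR=(600,285),chutetop=(412,280),chutetopR=(460,322),flask=(367,195),tin=(320,303),pan=(410,440),board=(220,450),nuts=(315,365)),
     'side':dict(bar=(398,220),barb=(398,232),scooph=(450,515),bolts=(492,465),chutetopL=(408,255),chutetopR=(475,238),flask=(271,250),tin=(312,400),board=(360,500),pan=(530,365),panh=(430,310))}[n]
    print(n); [print(' ',k,f(*p)) for k,p in pts.items()]
    # wood handles: orange saturated, above board
    for nm,msk in(('orange',(H[...,1]>150)&(H[...,0]<16)&(H[...,2]>90)&(P[...,2]>.025)&(P[...,2]<.11)&(P[...,0]>.2)&(d>0)),
                  ('black',(H[...,2]<45)&(P[...,2]>.064)&(P[...,2]<.115)&(P[...,0]>.3)&(d>0)),
                  ('tin/pale',(H[...,1]<60)&(P[...,2]>.053)&(P[...,2]<.066)&(d>0)&(P[...,0]>.3))):
        k,l,s,c=cv2.connectedComponentsWithStats(msk.astype(np.uint8))
        for i in range(1,k):
            if s[i,4]>40:
                q=P[l==i]; print('  ',nm,s[i],q.mean(0).round(3),q.min(0).round(3),q.max(0).round(3))
E
python3 meas.py
python3 - <<'E'
from h import *
# ortho of both clouds
W=np.zeros((600,560,3),np.uint8); Z=np.full((600,560),-1.)
for n in('side','scene'):
    im,d,m=load(n); P=cloud(n).reshape(-1,3); c=im.reshape(-1,3)
    ok=(d.ravel()>0)&(P[:,2]>-.02)&(P[:,2]<.35)
    i=((.95-P[:,0])/.9*600).astype(int); j=((.42-P[:,1])/.9*600).astype(int)
    ok&=(i>=0)&(i<600)&(j>=0)&(j<560)
    for a,b,z,cc in zip(i[ok],j[ok],P[ok,2],c[ok]):
        A=slice(max(a-1,0),a+2);B=slice(max(b-1,0),b+2); mk=z>Z[A,B]; Z[A,B][mk]=z; W[A,B][mk]=cc
np.save('Z.npy',Z); cv2.imwrite('pics/ortho.png',W[:,:,::-1])
E
```

```text
scene
  bar [0.621 0.136 0.104]
  barb [0.625 0.135 0.083]
  scooph [ 0.533 -0.385  0.064]
  bolts [ 0.6   -0.329  0.022]
  floor [0.699 0.175 0.018]
  rimR [0.72  0.242 0.058]
  chutetop [ 0.583 -0.064  0.176]
  chutetopR [ 0.682 -0.053  0.163]
  flask [0.243 0.102 0.002]
  tin [ 0.403 -0.127 -0.004]
  pan [ 0.719 -0.178  0.002]
  board [ 0.559 -0.421  0.022]
  nuts [ 0.53  -0.222  0.033]
   tin/pale [ 277  139  108   85 1114] [0.628 0.145 0.059] [ 0.473 -0.005  0.053] [0.764 0.287 0.066]
   tin/pale [224 159  24  10  68] [ 0.423 -0.028  0.06 ] [ 0.388 -0.046  0.053] [0.439 0.007 0.066]
   tin/pale [270 212  16  14  48] [ 0.634 -0.057  0.059] [ 0.606 -0.059  0.053] [ 0.659 -0.05   0.066]
   tin/pale [229 243  67  29 216] [ 0.683 -0.146  0.06 ] [ 0.645 -0.236  0.053] [ 0.769 -0.104  0.066]
   tin/pale [159 259  13  24  50] [ 0.571 -0.358  0.056] [ 0.553 -0.382  0.053] [ 0.596 -0.33   0.062]
   tin/pale [230 286  65  21 153] [ 0.779 -0.227  0.059] [ 0.706 -0.266  0.053] [ 0.807 -0.149  0.066]
   tin/pale [ 23 288  33  28 130] [ 0.482 -0.618  0.06 ] [ 0.451 -0.658  0.053] [ 0.493 -0.58
[... 934 characters left out ...]
01 128 108  62 946] [0.601 0.144 0.058] [ 0.474 -0.007  0.053] [0.762 0.288 0.066]
   tin/pale [276 194  16   7  58] [ 0.639 -0.056  0.06 ] [ 0.618 -0.059  0.054] [ 0.655 -0.052  0.066]
   tin/pale [309 200  71  31 341] [ 0.758 -0.133  0.06 ] [ 0.672 -0.22   0.053] [ 0.805 -0.102  0.066]
   tin/pale [167 202  29  15 127] [ 0.403 -0.037  0.059] [ 0.37  -0.045  0.053] [ 0.435 -0.014  0.066]
   tin/pale [304 228  76  29 327] [ 0.693 -0.243  0.06 ] [ 0.643 -0.266  0.053] [ 0.788 -0.169  0.066]
   tin/pale [226 264  28  20  78] [ 0.483 -0.246  0.056] [ 0.466 -0.272  0.053] [ 0.508 -0.215  0.06 ]
   tin/pale [286 299  36  22 106] [ 0.573 -0.359  0.056] [ 0.551 -0.382  0.053] [ 0.604 -0.328  0.062]
```

View pics/ortho.png

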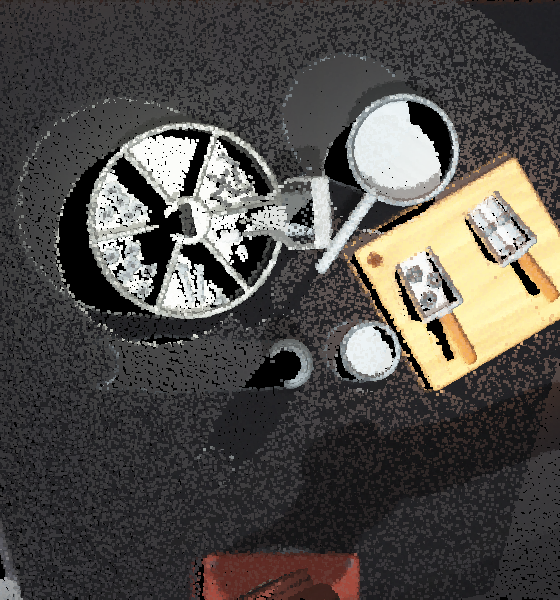

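The ortho map (1.5 mm/px) shows the carousel axis near px (187,219), the clear empty bay at (165,160) running roughly along the bar, and the chute's outer end at (320,212). The bolt scoop is at (500,228) with its handle running to (550,300). Next I'll fit these precisely.

```bash
cat > fit.py <<'E'
from h import *
from scipy.optimize import least_squares
c0=np.array([.6215,.1395]); rim=[];bar=[]
for n in('scene','side'):
    im,d,m=load(n); P=cloud(n)[d>0]; H=cv2.cvtColor(im,cv2.COLOR_RGB2HSV)[d>0]
    r=np.hypot(*(P[:,:2]-c0).T); q=P[(r>.13)&(r<.155)&(P[:,2]>.056)&(P[:,2]<.063)]
    s=least_squares(lambda p:np.hypot(q[:,0]-p[0],q[:,1]-p[1])-p[2],[*c0,.143],loss='soft_l1',f_scale=.002); print(n,'rim',s.x.round(4),len(q))
    for zc,lab in((.1,'bartop'),):
        q=P[(r<.04)&(P[:,2]>zc)&(P[:,2]<.112)]; print(lab,len(q),cv2.minAreaRect(q[:,:2].astype(np.float32)*1000), q[:,2].max().round(3))
    q=P[(r<.04)&(P[:,2]>.072)&(P[:,2]<.112)]; print('bar all',cv2.minAreaRect(q[:,:2].astype(np.float32)*1000))
    # chute end wall top
    q=P[(r>.17)&(r<.23)&(P[:,2]>.182)&(P[:,2]<.195)&(P[:,1]<0)]
    if len(q)>5: print('endwall',len(q),cv2.minAreaRect(q[:,:2].astype(np.float32)*1000),q[:,2].max().round(3))
    a=np.degrees(np.arctan2(P[:,1]-c0[1],P[:,0]-c0[0])); k=(r>.06)&(r<.13)&(P[:,2]>.05)&(P[:,2]<.063)
    h,e=np.histogram(a[k],72,(-180,180)); print('dividers',[(e[i],h[i]) for i in range(72) if h[i]>8])
    # handles
    for g,nm in(((.532,-.396),'bolt'),((.442,-.275),'nut')):
        k=(np.hypot(*(P[:,:2]-g).T)<.06)&(P[:,2]>.045)&(P[:,2]<.085)&(H[:,1]>110)
        q=P[k]; mu=q.mean(0); w,v=np.linalg.eigh(np.cov((q-mu).T)); a=v[:,2]*np.sign(v[0,2]); print(nm,len(q),mu.round(4),a.round(3),np.degrees(np.arctan2(a[1],a[0])).round(1),'ext',np.percentile((q-mu)@a,[0,100]).round(3))
        y=mu[:2]+a[:2]*.09; k=(np.hypot(*(P[:,:2]-y).T)<.085)&(P[:,2]>.028)&(P[:,2]<.062)&(H[:,1]<70); q=P[k]; L=(q[:,:2]-mu[:2])@a[:2]; S=(q[:,:2]-mu[:2])@[-a[1],a[0]]
        print('  pan rect',cv2.minAreaRect(q[:,:2].astype(np.float32)*1000),'L',np.percentile(L,[1,99]).round(3),'S',np.percentile(S,[1,99]).round(3))
    k=(P[:,0]>.4)&(P[:,0]<.8)&(P[:,1]<-.1)&(H[:,1]>70)&(P[:,2]<.026)&(P[:,2]>.014)&(P[:,1]>-.55);print('board',np.median(P[k],0).round(4),cv2.minAreaRect(P[k][:,:2].astype(np.float32)*1000))
    k=(np.hypot(*(P[:,:2]-[.42,0]).T)<.07)&(P[:,2]>.17);print('flask top',P[k].mean(0).round(3),P[k].max(0).round(3) if k.any() else 0)
E
python3 fit.py
```

```text
scene rim [0.6198 0.1399 0.1425] 380
bartop 77 ((619.597412109375, 139.53665161132812), (43.29045104980469, 15.953990936279297), 13.25499153137207) 0.109
bar all ((620.3731079101562, 139.62371826171875), (46.1911735534668, 16.508134841918945), 11.84621810913086)
endwall 169 ((631.5534057617188, -57.43056869506836), (103.20915222167969, 17.64374351501465), 5.291362762451172) 0.194
dividers [(np.float64(-145.0), np.int64(24)), (np.float64(-140.0), np.int64(54)), (np.float64(-80.0), np.int64(21)), (np.float64(-20.0), np.int64(61)), (np.float64(40.0), np.int64(81)), (np.float64(100.0), np.int64(44)), (np.float64(160.0), np.int64(47))]
bolt 271 [ 0.5369 -0.3884  0.062 ] [ 0.775  0.602 -0.193] 37.9 ext [-0.04   0.039]
  pan rect ((605.3987426757812, -332.43072509765625), (97.33605194091797, 65.63978576660156), 39.45313262939453) L [0.042 0.131] S [-0.029  0.033]
nut 229 [ 0.4455 -0.2699  0.0616] [ 0.854  0.48  -0.199] 29.3 ext [-0.041  0.039]
  pan rect ((520.2733764648438, -223.37057495117188), (99.0227279663086, 65.83368682861328), 30.17889404296875) L [0.041 0.133] S [-0.028  0.034]
boa
[... 738 characters left out ...]
, np.int64(36)), (np.float64(160.0), np.int64(90))]
bolt 491 [ 0.5316 -0.3908  0.0639] [ 0.78   0.601 -0.171] 37.6 ext [-0.036  0.046]
  pan rect ((603.69091796875, -334.7532043457031), (97.32343292236328, 64.39564514160156), 34.227027893066406) L [0.046 0.134] S [-0.029  0.032]
nut 437 [ 0.4413 -0.2718  0.0626] [ 0.854  0.484 -0.193] 29.5 ext [-0.038  0.044]
  pan rect ((517.8504028320312, -223.66128540039062), (93.68635559082031, 65.17305755615234), 30.072223663330078) L [0.044 0.131] S [-0.028  0.034]
board [ 0.5314 -0.3282  0.02  ] ((537.3302001953125, -291.83917236328125), (240.52505493164062, 281.1101989746094), 30.43488883972168)
flask top [ 0.402 -0.03   0.177] [ 0.429 -0.003  0.183]
```

```bash
cat > go.py <<'E'
from h import *
import sys,json
def plan(wps,grip,start=None):
    """wps: list of (pos, R, nrows); prints rows rounded, with error feedback"""
    s=readout.read_state()
    p=np.array(s['eef_pos']); Q=R.from_euler('xyz',s['tcp_rot'])
    if start is not None: p,Q=start
    rows=[]
    for pos,T,n in wps:
        for k in range(n,0,-1):
            rv=(Q.inv()*T).as_rotvec(degrees=True)
            if abs(np.linalg.norm(rv))>178: rv=rv
            d=Q.inv().apply(np.array(pos)-p)*100
            t=np.clip(np.round(rv/k,1),-10.7,10.7); sh=np.clip(np.round(d/k,1),-6.2,6.2)
            rows.append([*(t+0.),*(sh+0.),grip]); p=p+Q.apply(sh/100); Q=Q*R.from_rotvec(t,degrees=True)
    for i in range(0,len(rows),8): print(json.dumps(rows[i:i+8]))
    print('end',p.round(4),Q.as_euler('xyz',degrees=True).round(1)); return p,Q
def down(yaw): return R.from_euler('xyz',[180,0,yaw],degrees=True)
E
python3 - <<'E'
from go import *
plan([((.42,-.235,.32),down(105),8),((.619,.14,.30),down(192.4),9),((.619,.14,.30),down(192.4),7)],1)
E
```

```text
[[0.0, 0.0, -10.6, 3.9, -3.5, -1.1, 1], [0.0, 0.0, -10.6, 4.5, -2.8, -1.1, 1], [0.0, 0.0, -10.6, 4.9, -1.9, -1.1, 1], [0.0, 0.0, -10.6, 5.2, -1.0, -1.1, 1], [0.0, 0.0, -10.6, 5.3, 0.0, -1.1, 1], [0.0, 0.0, -10.5, 5.1, 1.0, -1.1, 1], [0.0, 0.0, -10.6, 4.9, 1.9, -1.2, 1], [0.0, -0.1, -10.5, 4.5, 2.8, -1.1, 1]]
[[0.0, 0.0, -9.7, 3.4, 3.2, 0.2, 1], [0.0, 0.0, -9.7, 2.9, 3.8, 0.2, 1], [0.0, 0.0, -9.7, 2.2, 4.2, 0.2, 1], [0.0, 0.0, -9.7, 1.5, 4.5, 0.2, 1], [0.0, 0.0, -9.7, 0.7, 4.7, 0.2, 1], [0.0, 0.0, -9.7, -0.1, 4.7, 0.2, 1], [0.0, 0.0, -9.7, -0.9, 4.6, 0.3, 1], [0.0, 0.0, -9.8, -1.7, 4.4, 0.2, 1]]
[[0.0, 0.0, -9.7, -2.4, 4.0, 0.3, 1], [0.0, 0.0, 0.0, 0.0, 0.0, 0.0, 1], [0.0, 0.0, 0.0, 0.0, 0.0, 0.0, 1], [0.0, 0.0, 0.0, 0.0, 0.0, 0.0, 1], [0.0, 0.0, 0.0, 0.0, 0.0, 0.0, 1], [0.0, 0.0, 0.0, 0.0, 0.0, 0.0, 1], [0.0, 0.0, 0.0, 0.0, 0.0, 0.0, 1], [0.0, 0.0, 0.0, 0.0, 0.0, 0.0, 1]]
end [0.6188 0.1404 0.2997] [-180.    -0.  -167.6]
```

>>> {"api": "arm_command", "payload": {"plan": [[[0, 0, -10.6, 3.9, -3.5, -1.1, 1], [0, 0, -10.6, 4.5, -2.8, -1.1, 1], [0, 0, -10.6, 4.9, -1.9, -1.1, 1], [0, 0, -10.6, 5.2, -1.0, -1.1, 1], [0, 0, -10.6, 5.3, 0, -1.1, 1], [0, 0, -10.5, 5.1, 1.0, -1.1, 1], [0, 0, -10.6, 4.9, 1.9, -1.2, 1], [0, 0, -10.5, 4.5, 2.8, -1.1, 1]]]}}

```text
time: 1.1
eef_pos: [0.4202, -0.2332, 0.3206]
tcp_rot: [-3.141, 0.0, 1.838]
ft_force: [1.0, 0.0, 0.4]
width: 0.0857
gripper_force: 0.0
```

```bash
python3 - <<'E'
from go import *
print(readout.read_state()['joint_pos'].round(2) if hasattr(readout.read_state()['joint_pos'],'round') else readout.read_state()['joint_pos'])
plan([((.619,.14,.26),down(192.4),9),((.619,.14,.15),down(192.4),7)],1)
E
```

```text
[ 0.79 -0.03 -0.36  1.7  -0.01  1.47  0.7 ]
[[0.0, 0.0, -9.7, 3.4, 3.2, 0.7, 1], [0.0, 0.0, -9.7, 2.8, 3.8, 0.7, 1], [0.0, 0.0, -9.7, 2.2, 4.2, 0.7, 1], [0.0, 0.0, -9.7, 1.4, 4.5, 0.7, 1], [0.0, 0.0, -9.7, 0.6, 4.6, 0.6, 1], [0.0, 0.0, -9.6, -0.1, 4.7, 0.7, 1], [0.0, 0.0, -9.7, -0.9, 4.6, 0.6, 1], [0.0, 0.0, -9.6, -1.7, 4.4, 0.7, 1]]
[[0.0, 0.0, -9.7, -2.4, 4.0, 0.6, 1], [0.0, 0.0, 0.0, 0.0, 0.0, 1.6, 1], [0.0, 0.0, 0.0, 0.0, 0.0, 1.6, 1], [0.0, 0.0, 0.0, 0.0, 0.0, 1.6, 1], [0.0, 0.0, 0.0, 0.0, 0.0, 1.6, 1], [0.0, 0.0, 0.0, 0.0, 0.0, 1.5, 1], [0.0, 0.0, 0.0, 0.0, 0.0, 1.6, 1], [0.0, 0.0, 0.0, 0.0, 0.0, 1.5, 1]]
end [0.6187 0.1397 0.1505] [-180.    -0.  -167.6]
```

>>> {"api": "arm_command", "payload": {"plan": [[[0, 0, -9.7, 3.4, 3.2, 0.7, 1], [0, 0, -9.7, 2.8, 3.8, 0.7, 1], [0, 0, -9.7, 2.2, 4.2, 0.7, 1], [0, 0, -9.7, 1.4, 4.5, 0.7, 1], [0, 0, -9.7, 0.6, 4.6, 0.6, 1], [0, 0, -9.6, -0.1, 4.7, 0.7, 1], [0, 0, -9.7, -0.9, 4.6, 0.6, 1], [0, 0, -9.6, -1.7, 4.4, 0.7, 1]]]}}

```text
time: 2.1
eef_pos: [0.5988, 0.0971, 0.2659]
tcp_rot: [-3.141, -0.0, -3.095]
ft_force: [-0.1, -0.5, 0.7]
width: 0.0855
gripper_force: 0.0
```

>>> {"api": "arm_command", "payload": {"plan": [[[0, 0, -9.7, -2.4, 4.0, 0.6, 1], [0, 0, 0, 0, 0, 1.6, 1], [0, 0, 0, 0, 0, 1.6, 1], [0, 0, 0, 0, 0, 1.6, 1], [0, 0, 0, 0, 0, 1.6, 1], [0, 0, 0, 0, 0, 1.5, 1], [0, 0, 0, 0, 0, 1.6, 1], [0, 0, 0, 0, 0, 1.5, 1]]]}}

```text
time: 3.1
eef_pos: [0.6205, 0.1368, 0.1493]
tcp_rot: [3.142, -0.0, -2.931]
ft_force: [-0.1, 0.4, -0.4]
width: 0.0853
gripper_force: 0.0
```

```bash
python3 - <<'E'
from go import *
s=readout.read_state(); print(np.round(s['joint_pos'],2),np.round(s['eef_pos'],4))
im,d,m=grab('wrist'); cv2.imwrite('pics/w0.png',im[:,:,::-1])
plan([((.619,.14,.077),down(192.4),5),((.619,.14,.077),down(192.4),3)],1)
E
```

```text
[ 0.27  0.46 -0.73  1.57  0.32  1.23  1.26] [0.6205 0.1368 0.1493]
[[0.0, 0.0, -0.1, 0.0, 0.1, 1.4, 1], [0.0, 0.0, -0.1, 0.0, 0.1, 1.4, 1], [0.0, -0.1, 0.0, 0.0, 0.1, 1.4, 1], [0.0, 0.0, -0.1, 0.0, 0.0, 1.4, 1], [0.0, -0.1, 0.0, 0.0, 0.1, 1.4, 1], [0.0, 0.0, 0.0, 0.0, 0.0, 0.0, 1], [0.0, 0.0, 0.0, 0.0, 0.0, 0.0, 1], [0.0, 0.0, 0.0, 0.0, 0.0, 0.0, 1]]
end [0.6186 0.1404 0.0772] [ 180.     0.  -167.6]
```

View pics/w0.png

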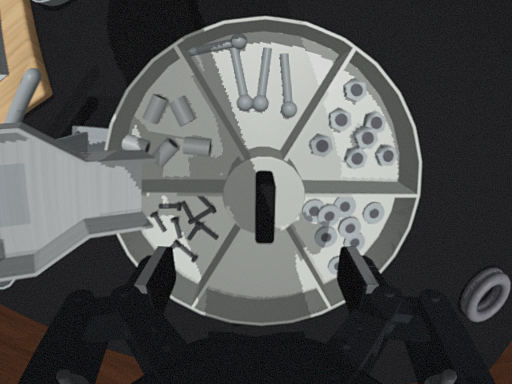

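The wrist picture shows the bar upright at (265,207) between the fingers, the empty bay straight below it (265,260) and the chute entering from the left at (110,190). A clockwise turn of about 99° is right.

>>> {"api": "arm_command", "payload": {"plan": [[[0, 0, 0, 0, 0.1, 1.4, 1], [0, 0, 0, 0, 0.1, 1.4, 1], [0, 0, 0, 0, 0.1, 1.4, 1], [0, 0, 0, 0, 0, 1.4, 1], [0, 0, 0, 0, 0, 1.5, 1], [0, 0, 0, 0, 0, 0, 0], [0, 0, 0, 0, 0, 0, 0], [0, 0, 0, 0, 0, 0, 0]]]}}

```text
time: 4.15
eef_pos: [0.6203, 0.14, 0.08]
tcp_rot: [3.142, 0.001, -2.931]
ft_force: [0.4, -0.2, 0.1]
width: 0.0322
gripper_force: 0.0
```

>>> {"api": "arm_command", "payload": {"plan": [[[0, 0, 0, 0, 0, 0, 0], [0, 0, 0, 0, 0, 0, 0], [0, 0, 4, 0, 0, 0, 0], [0, 0, 9, 0, 0, 0, 0], [0, 0, 9, 0, 0, 0, 0], [0, 0, 9, 0, 0, 0, 0], [0, 0, 9, 0, 0, 0, 0], [0, 0, 9, 0, 0, 0, 0]]]}}

```text
time: 5.15
eef_pos: [0.6194, 0.1413, 0.0803]
tcp_rot: [3.141, -0.001, 2.494]
ft_force: [-6.3, 1.3, 5.3]
width: 0.0128
gripper_force: 61.5
```

>>> {"api": "arm_command", "payload": {"plan": [[[0, 0, 9, 0, 0, 0, 0], [0, 0, 9, 0, 0, 0, 0], [0, 0, 9, 0, 0, 0, 0], [0, 0, 9, 0, 0, 0, 0], [0, 0, 9, 0, 0, 0, 0], [0, 0, 5, 0, 0, 0, 0], [0, 0, 0, 0, 0, 0, 0], [0, 0, 0, 0, 0, 0, 0]]]}}

```text
time: 6.15
eef_pos: [0.6181, 0.1407, 0.0802]
tcp_rot: [-3.139, 0.0, 1.626]
ft_force: [-12.2, -0.7, 12.1]
width: 0.013
gripper_force: 62.4
```

```bash
python3 - <<'E'
from go import *
s=readout.read_state(); print(np.round(s['joint_pos'],2),np.round(s['eef_pos'],4),np.degrees(s['tcp_rot']).round(1))
im,d,m=grab('wrist'); cv2.imwrite('pics/w1.png',im[:,:,::-1])
E
```

```text
[ 0.    0.45 -0.38  1.65  0.18  1.08 -0.37] [0.6181 0.1407 0.0802] [-179.8    0.    93.1]
```

View pics/w1.png

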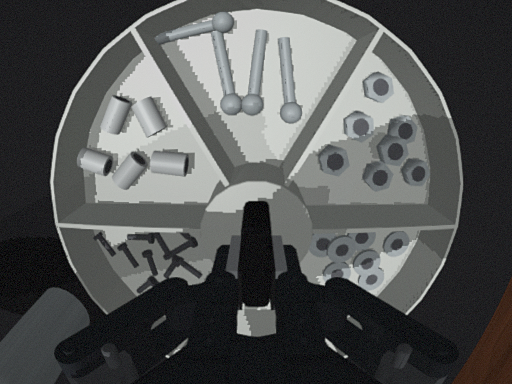

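The wrist view shows the bar still in the fingers at (257,255), with the empty bay turned under the gripper toward the chute. The yaw puts the bar at −86.9°, against −86.4° for the chute. I'll release, lift and move to the scoop.

```bash
python3 - <<'E'
from go import *
y=np.radians(37.75); f=np.array([np.cos(y),np.sin(y),0])
T=down(37.75)*R.from_euler('y',20,degrees=True); z=T.apply([0,0,1])
g=np.array([.535,-.3865,.0555]); tcp=g+.019*z; print(z,tcp)
s=readout.read_state(); p=np.array(s['eef_pos'])
print('tool y at end',T.apply([0,1,0]))
plan([(p,down(93.1),3),((.619,.14,.30),down(93.1),5),(tcp-.12*z,T,12),(tcp-.12*z,T,4)],1)
E
```

```text
[ 0.27043176  0.20939064 -0.93969262] [ 0.5401382  -0.38252158  0.03764584]
tool y at end [ 6.12217280e-01 -7.90689574e-01  1.38777878e-16]
[[-0.1, 0.0, 0.0, 0.0, 0.0, 0.0, 1], [0.0, 0.0, 0.0, 0.0, 0.0, 0.0, 1], [-0.1, 0.0, 0.0, 0.0, 0.0, 0.0, 1], [0.0, 0.0, 0.0, 0.0, 0.0, -4.4, 1], [0.0, 0.0, 0.0, 0.0, 0.0, -4.4, 1], [0.0, 0.0, 0.0, 0.0, 0.0, -4.4, 1], [0.0, 0.0, 0.0, 0.0, 0.0, -4.4, 1], [0.0, 0.0, 0.0, -0.1, 0.1, -4.4, 1]]
[[-0.8, 1.5, 4.6, -4.5, -1.2, 1.2, 1], [-0.8, 1.5, 4.6, -4.6, -0.8, 1.1, 1], [-0.8, 1.5, 4.6, -4.7, -0.5, 1.0, 1], [-0.8, 1.5, 4.6, -4.7, -0.1, 0.9, 1], [-0.8, 1.5, 4.6, -4.8, 0.3, 0.7, 1], [-0.8, 1.6, 4.5, -4.7, 0.6, 0.6, 1], [-0.8, 1.5, 4.6, -4.7, 1.0, 0.5, 1], [-0.8, 1.6, 4.5, -4.6, 1.4, 0.4, 1]]
[[-0.8, 1.5, 4.6, -4.5, 1.7, 0.3, 1], [-0.8, 1.6, 4.5, -4.4, 2.1, 0.2, 1], [-0.8, 1.5, 4.6, -4.2, 2.4, 0.1, 1], [-0.7, 1.6, 4.5, -3.9, 2.8, 0.1, 1], [0.0, 0.0, 0.0, 0.0, 0.0, 0.0, 1], [0.0, 0.0, 0.0, 0.0, 0.0, 0.0, 1], [0.0, 0.0, 0.0, 0.0, 0.0, 0.0, 1], [0.0, 0.0, 0.0, 0.0, 0.0, 0.0, 1]]
end [ 0.5082 -0.4079  0.15  ] [-180.   -20.    37.8]
```

>>> {"api": "arm_command", "payload": {"plan": [[[0, 0, 0, 0, 0, 0, 1], [0, 0, 0, 0, 0, 0, 1], [0, 0, 0, 0, 0, 0, 1], [0, 0, 0, 0, 0, -4.4, 1], [0, 0, 0, 0, 0, -4.4, 1], [0, 0, 0, 0, 0, -4.4, 1], [0, 0, 0, 0, 0, -4.4, 1], [0, 0, 0, 0, 0, -4.4, 1]]]}}

```text
time: 7.2
eef_pos: [0.6199, 0.1398, 0.3009]
tcp_rot: [3.141, -0.0, 1.625]
ft_force: [0.4, -0.3, -0.8]
width: 0.0856
gripper_force: 0.0
```

>>> {"api": "arm_command", "payload": {"plan": [[[-0.8, 1.5, 4.6, -4.5, -1.2, 1.2, 1], [-0.8, 1.5, 4.6, -4.6, -0.8, 1.1, 1], [-0.8, 1.5, 4.6, -4.7, -0.5, 1.0, 1], [-0.8, 1.5, 4.6, -4.7, -0.1, 0.9, 1], [-0.8, 1.5, 4.6, -4.8, 0.3, 0.7, 1], [-0.8, 1.6, 4.5, -4.7, 0.6, 0.6, 1], [-0.8, 1.5, 4.6, -4.7, 1.0, 0.5, 1], [-0.8, 1.6, 4.5, -4.6, 1.4, 0.4, 1]]]}}

```text
time: 8.2
eef_pos: [0.5449, -0.2263, 0.1998]
tcp_rot: [3.101, -0.234, 0.985]
ft_force: [0.8, -0.2, -0.1]
width: 0.0849
gripper_force: 0.0
```

>>> {"api": "arm_command", "payload": {"plan": [[[-0.8, 1.5, 4.6, -4.5, 1.7, 0.3, 1], [-0.8, 1.6, 4.5, -4.4, 2.1, 0.2, 1], [-0.8, 1.5, 4.6, -4.2, 2.4, 0.1, 1], [-0.7, 1.6, 4.5, -3.9, 2.8, 0.1, 1], [0, 0, 0, 0, 0, 0, 1], [0, 0, 0, 0, 0, 0, 1], [0, 0, 0, 0, 0, 0, 1], [0, 0, 0, 0, 0, 0, 1]]]}}

```text
time: 9.2
eef_pos: [0.5092, -0.4066, 0.1498]
tcp_rot: [-3.142, -0.349, 0.661]
ft_force: [-0.2, 0.1, -0.1]
width: 0.0852
gripper_force: 0.0
```

```bash
python3 - <<'E'
from go import *
s=readout.read_state(); print(np.round(s['joint_pos'],2),np.round(s['eef_pos'],4),np.degrees(s['tcp_rot']).round(1))
im,d,m=grab('wrist'); cv2.imwrite('pics/w2.png',im[:,:,::-1])
# dividers / bar now, seen from scene+side
for n in('scene','side'):
    im,d,m=grab(n); P=cloud(n)[d>0]; c0=np.array([.619,.14]); r=np.hypot(*(P[:,:2]-c0).T); a=np.degrees(np.arctan2(P[:,1]-c0[1],P[:,0]-c0[0]))%60
    k=(r>.09)&(r<.135)&(P[:,2]>.054)&(P[:,2]<.063); print(n,'divider angle mod 60',np.median(a[k]),k.sum())
# handle from wrist: depth
im,d,m=load('wrist'); P=cloud('wrist'); H=cv2.cvtColor(im,cv2.COLOR_RGB2HSV)
k=(d>0)&(np.hypot(P[...,0]-.535,P[...,1]+.3865)<.06)&(P[...,2]>.045)&(P[...,2]<.085)&(H[...,1]>110)
q=P[k]; mu=q.mean(0); w,v=np.linalg.eigh(np.cov((q-mu).T)); a=v[:,2]*np.sign(v[0,2]); print('wrist handle',k.sum(),mu.round(4),np.degrees(np.arctan2(a[1],a[0])),'ext',((q-mu)@a).min(),((q-mu)@a).max())
E
```

```text
[ 0.77  0.37  0.03  1.63 -0.4   1.13  0.06] [ 0.5092 -0.4066  0.1498] [-180.   -20.    37.9]
scene divider angle mod 60 2.847786514561065 125
side divider angle mod 60 3.170259157743506 21
wrist handle 1974 [ 0.5338 -0.3858  0.0644] 38.09639974563623 ext -0.03963726802081831 0.04299080939490555
```

View pics/w2.png

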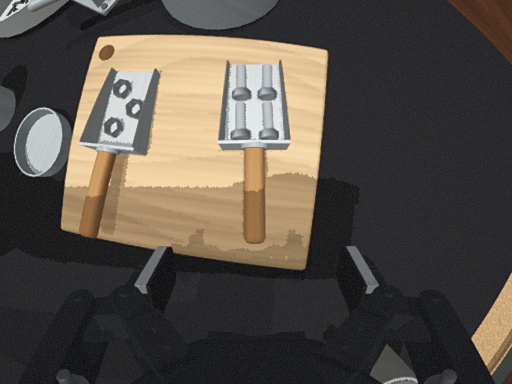

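The wrist view shows the bolt scoop squarely ahead (handle (254,195), four bolts in the pan (255,105)), with nothing near its handle. I'll advance 12 cm and grip.

>>> {"api": "arm_command", "payload": {"plan": [[[0, 0, 0, 0, 0, 2.5, 1], [0, 0, 0, 0, 0, 2.5, 1], [0, 0, 0, 0, 0, 2.5, 1], [0, 0, 0, 0, 0, 2.2, 1], [0, 0, 0, 0, 0, 1.2, 1], [0, 0, 0, 0, 0, 1.0, 1], [0, 0, 0, 0, 0, 0, 1], [0, 0, 0, 0, 0, 0, 0]]]}}

```text
time: 10.35
eef_pos: [0.5407, -0.3832, 0.0381]
tcp_rot: [3.141, -0.349, 0.658]
ft_force: [0.4, -1.3, 0.3]
width: 0.0696
gripper_force: 0.0
```

>>> {"api": "arm_command", "payload": {"plan": [[[0, 0, 0, 0, 0, 0, 0], [0, 0, 0, 0, 0, 0, 0], [0, 0, 0, 0, 0, 0, 0], [0, 0, 0, 0, 0, 0, 0], [0, 0, 0, 0, 0, 0, 0], [0, 0, 0, 0, 0, 0, 0], [0, 0, 0, 0, 0, 0, 0], [0, 0, 0, 0, 0, 0, 0]]]}}

```text
time: 11.35
eef_pos: [0.5407, -0.3828, 0.0376]
tcp_rot: [-3.141, -0.349, 0.658]
ft_force: [-0.5, -0.4, 5.6]
width: 0.0174
gripper_force: 59.4
```

```bash
python3 - <<'E'
from go import *
s=readout.read_state(); print(np.round(s['joint_pos'],2),np.round(s['eef_pos'],4),np.degrees(s['tcp_rot']).round(1))
np.savez('grasp.npz',p=s['eef_pos'],r=s['tcp_rot'])
T=down(37.9)*R.from_euler('y',20,degrees=True); p=np.array(s['eef_pos'])
plan([(p+[0,0,.12],T,8)],0)
E
```

```text
[ 0.74  0.5  -0.01  1.71 -0.43  0.92  0.08] [ 0.5407 -0.3828  0.0376] [-180.   -20.    37.7]
[[0.0, 0.0, 0.0, 0.5, 0.0, -1.4, 0], [0.0, 0.0, 0.0, 0.5, 0.0, -1.4, 0], [0.0, 0.0, 0.0, 0.5, 0.0, -1.4, 0], [0.0, 0.0, 0.0, 0.5, 0.0, -1.4, 0], [0.0, 0.0, 0.0, 0.5, 0.0, -1.4, 0], [0.0, 0.0, -0.1, 0.5, 0.0, -1.4, 0], [0.0, 0.0, 0.0, 0.6, 0.0, -1.4, 0], [0.0, 0.0, -0.1, 0.5, 0.0, -1.5, 0]]
end [ 0.5406 -0.3829  0.1578] [180.  -20.   37.9]
```

Lift gently and check for slip.

>>> {"api": "arm_command", "payload": {"plan": [[[0, 0, 0, 0.2, 0, -0.6, 0], [0, 0, 0, 0.5, 0, -1.4, 0], [0, 0, 0, 0.5, 0, -1.4, 0], [0, 0, 0, 0.5, 0, -1.4, 0], [0, 0, 0, 0.5, 0, -1.4, 0], [0, 0, 0, 0.5, 0, -1.4, 0], [0, 0, 0, 0.4, 0, -1.0, 0], [0, 0, 0, 0.2, 0, -0.5, 0]]]}}

```text
time: 12.35
eef_pos: [0.5407, -0.3828, 0.135]
tcp_rot: [-3.142, -0.349, 0.659]
ft_force: [0.5, 0.6, -2.0]
width: 0.0173
gripper_force: 58.5
```

```bash
python3 - <<'E'
from go import *
s=readout.read_state(); print(np.round(s['joint_pos'],2),np.round(s['eef_pos'],4),s['width'],s['ft_force'])
im,d,m=grab('wrist'); cv2.imwrite('pics/w3.png',im[:,:,::-1]); grab('side')
# pan wall rim/back height profile in tool frame
T=R.from_euler('xyz',s['tcp_rot']); 
for n in('wrist','side'):
    im,d,m=load(n); P=cloud(n)[d>0]; L=(P-s['eef_pos'])
    f=np.array([np.cos(np.radians(37.75)),np.sin(np.radians(37.75)),0]); l=np.array([-f[1],f[0],0]); x=L@f; y=L@l
    k=(abs(y)<.015)&(x>.05)&(x<.16)&(P[:,2]>.08)&(P[:,2]<.3); print(n,[(round(a,2),np.median(P[k&(abs(x-a)<.006),2]).round(3)) for a in np.arange(.05,.15,.01) if (k&(abs(x-a)<.006)).any()])
E
```

```text
[ 0.72  0.39  0.01  1.64 -0.4   1.09  0.01] [ 0.5407 -0.3828  0.135 ] 0.01731913619980542 [ 0.51364811  0.58305933 -2.03911481]
wrist [(np.float64(0.05), np.float64(0.135)), (np.float64(0.06), np.float64(0.128)), (np.float64(0.07), np.float64(0.121)), (np.float64(0.08), np.float64(0.12)), (np.float64(0.09), np.float64(0.127)), (np.float64(0.1), np.float64(0.131)), (np.float64(0.11), np.float64(0.12)), (np.float64(0.12), np.float64(0.12)), (np.float64(0.13), np.float64(0.12))]
side [(np.float64(0.05), np.float64(0.137)), (np.float64(0.06), np.float64(0.132)), (np.float64(0.07), np.float64(0.127)), (np.float64(0.08), np.float64(0.121)), (np.float64(0.09), np.float64(0.128)), (np.float64(0.1), np.float64(0.13)), (np.float64(0.11), np.float64(0.128)), (np.float64(0.12), np.float64(0.121)), (np.float64(0.13), np.float64(0.12))]
```

View pics/w3.png

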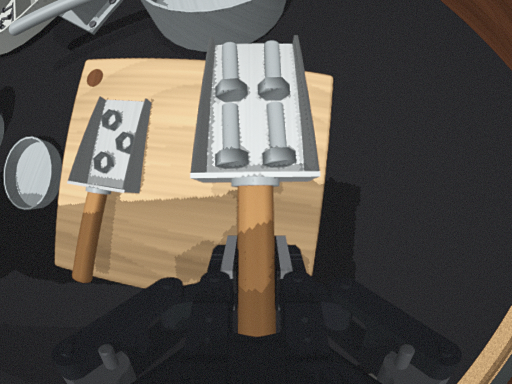

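The wrist view shows the scoop held level with all four bolts lying in the pan (e.g. (230,90), (280,145)), and the depth profile confirms there was no slip. Next I'll carry it to the chute.

```bash
cat > pour.py <<'E'
from go import *
T0=down(37.75)*R.from_euler('y',20,degrees=True)
f0=np.array([np.cos(np.radians(37.75)),np.sin(np.radians(37.75)),0])
nt=T0.inv().apply(f0*.1235+[0,0,-.0176])
a=np.radians(-86.5); u=np.array([np.cos(a),np.sin(a)])
def pose(r,z,th,yaw=93.5,lat=0):
    T=down(yaw)*R.from_euler('y',20-th,degrees=True)
    n=np.array([.619,.14,0])+np.r_[u*r,z]+lat*np.array([-u[1],u[0],0])
    return n-T.apply(nt),T
E
python3 - <<'E'
from pour import *
s=readout.read_state(); p=np.array(s['eef_pos'])
t,T=pose(.185,.255,0); print('pre',t); print('pour',pose(.176,.192,40)[0])
m=(p+[0,0,.14]); m2=.5*(m+t); 
plan([(m,T0,8),(t,T,13),(t,T,3)],0)
E
```

```text
pre [ 0.63783347 -0.16792459  0.2726    ]
pour [ 0.63482949 -0.11880979  0.28486665]
[[0.0, 0.0, 0.0, 0.6, 0.0, -1.6, 0], [0.0, 0.0, 0.0, 0.6, 0.0, -1.7, 0], [0.0, 0.0, 0.0, 0.6, 0.0, -1.6, 0], [0.0, 0.0, 0.0, 0.6, 0.0, -1.7, 0], [0.0, 0.0, 0.0, 0.6, 0.0, -1.6, 0], [0.0, 0.0, 0.0, 0.6, 0.0, -1.7, 0], [0.0, 0.0, 0.0, 0.6, 0.0, -1.6, 0], [0.0, 0.0, 0.0, 0.6, 0.0, -1.7, 0]]
[[1.5, 0.0, -4.0, 1.5, -0.9, 0.6, 0], [1.5, 0.0, -4.0, 1.6, -0.7, 0.6, 0], [1.5, 0.0, -4.0, 1.6, -0.6, 0.6, 0], [1.5, 0.0, -4.0, 1.6, -0.5, 0.6, 0], [1.5, 0.0, -4.0, 1.7, -0.3, 0.6, 0], [1.4, 0.0, -4.0, 1.7, -0.2, 0.6, 0], [1.5, 0.0, -4.1, 1.7, -0.1, 0.6, 0], [1.4, 0.0, -4.0, 1.7, 0.1, 0.7, 0]]
[[1.5, 0.0, -4.1, 1.7, 0.2, 0.6, 0], [1.5, 0.0, -4.0, 1.7, 0.3, 0.6, 0], [1.4, 0.0, -4.1, 1.6, 0.5, 0.7, 0], [1.5, -0.1, -4.0, 1.6, 0.6, 0.6, 0], [1.4, 0.0, -4.1, 1.5, 0.7, 0.6, 0], [0.0, 0.0, 0.0, 0.0, 0.0, 0.0, 0], [0.0, 0.0, 0.0, 0.0, 0.0, 0.0, 0], [0.0, 0.0, 0.0, 0.0, 0.0, 0.0, 0]]
end [ 0.6382 -0.168   0.2727] [180.  -20.   93.5]
```

>>> {"api": "arm_command", "payload": {"plan": [[[0, 0, 0, 0.3, 0, -0.8, 0], [0, 0, 0, 0.6, 0, -1.7, 0], [0, 0, 0, 0.6, 0, -1.8, 0], [0, 0, 0, 0.7, 0, -1.9, 0], [0, 0, 0, 0.7, 0, -1.9, 0], [0, 0, 0, 0.7, 0, -1.9, 0], [0, 0, 0, 0.7, 0, -1.8, 0], [0, 0, 0, 0.5, 0, -1.4, 0]]]}}

```text
time: 13.45
eef_pos: [0.5408, -0.3829, 0.2761]
tcp_rot: [-3.142, -0.349, 0.659]
ft_force: [-0.3, -0.4, -2.2]
width: 0.017
gripper_force: 58.4
```

>>> {"api": "arm_command", "payload": {"plan": [[[1.5, 0, -4.0, 1.5, -0.9, 0.6, 0], [1.5, 0, -4.0, 1.6, -0.7, 0.6, 0], [1.5, 0, -4.0, 1.6, -0.6, 0.6, 0], [1.5, 0, -4.0, 1.6, -0.5, 0.6, 0], [1.5, 0, -4.0, 1.7, -0.3, 0.6, 0], [1.4, 0, -4.0, 1.7, -0.2, 0.6, 0], [1.5, 0, -4.1, 1.7, -0.1, 0.6, 0], [1.4, 0, -4.0, 1.7, 0.1, 0.7, 0]]]}}

```text
time: 14.45
eef_pos: [0.6014, -0.2493, 0.2736]
tcp_rot: [-3.139, -0.351, 1.259]
ft_force: [0.8, 0.1, -2.4]
width: 0.017
gripper_force: 58.4
```

>>> {"api": "arm_command", "payload": {"plan": [[[1.5, 0, -4.1, 1.7, 0.2, 0.6, 0], [1.5, 0, -4.0, 1.7, 0.3, 0.6, 0], [1.4, 0, -4.1, 1.6, 0.5, 0.7, 0], [1.5, 0, -4.0, 1.6, 0.6, 0.6, 0], [1.4, 0, -4.1, 1.5, 0.7, 0.6, 0], [0, 0, 0, 0, 0, 0, 0], [0, 0, 0, 0, 0, 0, 0], [0, 0, 0, 0, 0, 0, 0]]]}}

```text
time: 15.45
eef_pos: [0.6377, -0.1693, 0.2723]
tcp_rot: [-3.141, -0.351, 1.63]
ft_force: [-0.8, -0.0, -2.0]
width: 0.0174
gripper_force: 58.4
```

```bash
python3 - <<'E'
from pour import *
s=readout.read_state(); print(np.round(s['joint_pos'],2),np.round(s['eef_pos'],4),np.degrees(s['tcp_rot']).round(1))
w=[]
for i,th in enumerate([2,5,8,11,14,17,20,23]): w.append((*pose(.185-.001*i,.255-.007*(i+1),th),1))
for th in (26,29,32,35,38,40,40,40): w.append((*pose(.177,.195,th),1))
plan(w,0)
im,d,m=grab('wrist'); cv2.imwrite('pics/w4.png',im[:,:,::-1])
E
```

```text
[ 0.5   0.46 -0.2   1.26 -0.24  1.56  0.39] [ 0.6377 -0.1693  0.2723] [-180.   -20.1   93.4]
[[0.0, -2.1, -0.1, 0.1, 0.0, 0.3, 0], [0.0, -3.0, 0.0, 0.2, 0.0, 0.1, 0], [0.0, -3.0, 0.0, 0.3, 0.0, 0.2, 0], [0.0, -3.0, 0.0, 0.2, 0.0, 0.1, 0], [0.0, -3.0, 0.0, 0.3, 0.0, 0.1, 0], [0.0, -3.0, 0.0, 0.4, 0.0, 0.2, 0], [0.0, -3.0, 0.0, 0.4, 0.0, 0.1, 0], [0.0, -3.0, 0.0, 0.4, 0.0, 0.1, 0]]
[[0.0, -3.0, 0.0, 0.4, 0.0, -0.1, 0], [0.0, -3.0, 0.0, 0.4, 0.0, -0.6, 0], [0.0, -3.0, 0.0, 0.3, 0.0, -0.6, 0], [0.0, -3.0, 0.0, 0.3, 0.0, -0.5, 0], [0.0, -3.0, 0.0, 0.3, 0.0, -0.6, 0], [0.0, -2.0, 0.0, 0.2, 0.0, -0.4, 0], [0.0, 0.0, 0.0, 0.0, 0.0, 0.0, 0], [0.0, 0.0, 0.0, 0.0, 0.0, 0.0, 0]]
end [ 0.6347 -0.1201  0.2881] [180.   20.   93.5]
```

View pics/w4.png

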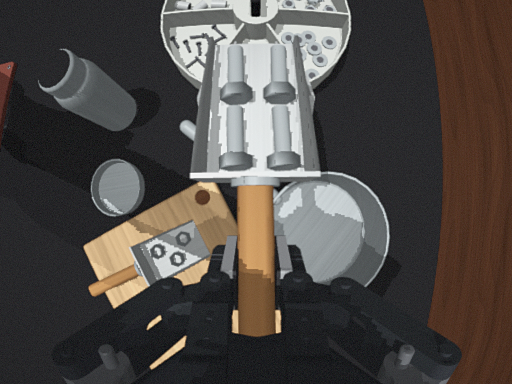

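The wrist view shows the four bolts still in the pan (255,105), and the scoop in line with the chute and the hub bar (256,8). Now I'll pour.

>>> {"api": "arm_command", "payload": {"plan": [[[0, -2.1, 0, 0.1, 0, 0.3, 0], [0, -3, 0, 0.2, 0, 0.1, 0], [0, -3, 0, 0.3, 0, 0.2, 0], [0, -3, 0, 0.2, 0, 0.1, 0], [0, -3, 0, 0.3, 0, 0.1, 0], [0, -3, 0, 0.4, 0, 0.2, 0], [0, -3, 0, 0.4, 0, 0.1, 0], [0, -3, 0, 0.4, 0, 0.1, 0]]]}}

```text
time: 16.5
eef_pos: [0.6365, -0.1422, 0.2642]
tcp_rot: [3.141, 0.054, 1.633]
ft_force: [-1.1, -0.9, -2.7]
width: 0.0168
gripper_force: 58.5
```

>>> {"api": "arm_command", "payload": {"plan": [[[0, -2, 0, 0.3, 0, -0.2, 0], [0, -2, 0, 0.3, 0, -0.4, 0], [0, -2, 0, 0.2, 0, -0.4, 0], [0, -2, 0, 0.2, 0, -0.4, 0], [0, -3, 0, 0.3, 0, -0.5, 0], [0, -3, 0, 0.3, 0, -0.6, 0], [0, -3, 0, 0.3, 0, -0.6, 0], [0, 0, 0, 0, 0, 0, 0]]]}}

```text
time: 17.5
eef_pos: [0.6354, -0.1165, 0.2912]
tcp_rot: [3.141, 0.348, 1.635]
ft_force: [-0.6, 0.0, -1.7]
width: 0.0169
gripper_force: 58.6
```

>>> {"api": "arm_command", "payload": {"plan": [[[0, 0, 0, 0, 0, 0, 0], [0, 0, 0, 0, 0, 0, 0], [0, 0, 0, 0, 0, 0, 0], [0, 0, 0, 0, 0, 0, 0], [0, 0, 0, 0, 0, 0, 0], [0, 0, 0, 0, 0, 0, 0], [0, 0, 0, 0, 0, 0, 0], [0, 0, 0, 0, 0, 0, 0]]]}}

```text
time: 18.5
eef_pos: [0.635, -0.1185, 0.291]
tcp_rot: [-3.141, 0.348, 1.632]
ft_force: [-0.2, -0.5, -2.1]
width: 0.0169
gripper_force: 58.6
```

```bash
python3 - <<'E'
from pour import *
s=readout.read_state(); T=R.from_euler('xyz',s['tcp_rot']); print(np.round(s['joint_pos'],2),np.round(s['eef_pos'],4),'nose',s['eef_pos']+T.apply(nt),s['ft_force'])
o=[]
for n in('wrist','scene'):
    im,d,m=grab(n); c=im[:,:,::-1]; o.append(c if n=='wrist' else cv2.resize(c[80:272,200:400],(400,384)))
cv2.imwrite('pics/c5.png',cv2.resize(np.hstack([o[0][:, 56:456],o[1]]),(800,384)))
E
```

```text
[ 0.07  0.28 -0.19  1.46  0.4   1.44 -0.11] [ 0.635  -0.1185  0.291 ] nose [ 0.62990097 -0.03534807  0.19821814] [-0.2206071  -0.52470467 -2.12883846]
```

View pics/c5.png

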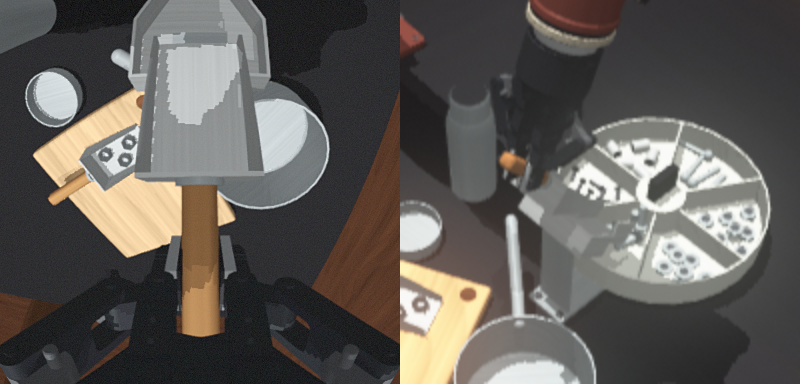

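The left half (wrist) shows the pan empty at (205,95) and the visible part of the chute clear. The right half (scene crop) shows bolts in the bay just past the lip, near (630,225). Now I'll return the scoop.

```bash
python3 - <<'E'
from pour import *
g=np.load('grasp.npz'); p=g['p']; G=R.from_euler('xyz',g['r'])
t,T=pose(.20,.27,0)
plan([(t,T,8),(p+[0,0,.22],G,11),(p+[0,0,.02],G,9),(p+[0,0,.001],G,4)],0)
E
```

```text
[[0.0, 5.0, 0.0, -0.7, 0.0, 0.3, 0], [0.0, 5.0, 0.0, -0.8, 0.0, 0.3, 0], [0.0, 5.0, 0.0, -0.8, 0.0, 0.2, 0], [0.0, 5.0, 0.0, -0.8, 0.0, 0.1, 0], [0.0, 5.0, 0.0, -0.8, 0.0, 0.0, 0], [0.0, 5.0, 0.0, -0.8, 0.0, 0.0, 0], [0.0, 5.0, 0.0, -0.8, 0.0, -0.1, 0], [0.0, 5.0, 0.0, -0.8, 0.0, -0.2, 0]]
[[-1.7, 0.0, 4.8, -1.7, -1.0, -0.3, 0], [-1.7, 0.0, 4.8, -1.8, -0.8, -0.4, 0], [-1.7, 0.0, 4.8, -1.9, -0.7, -0.4, 0], [-1.7, 0.0, 4.8, -1.9, -0.5, -0.4, 0], [-1.8, 0.0, 4.7, -2.0, -0.3, -0.4, 0], [-1.7, 0.0, 4.8, -2.0, -0.2, -0.4, 0], [-1.8, 0.0, 4.7, -2.0, 0.0, -0.5, 0], [-1.7, 0.0, 4.8, -2.0, 0.2, -0.4, 0]]
[[-1.8, 0.0, 4.7, -2.0, 0.4, -0.4, 0], [-1.7, 0.0, 4.8, -1.9, 0.6, -0.4, 0], [-1.8, 0.1, 4.7, -1.9, 0.7, -0.5, 0], [0.0, 0.0, 0.0, -0.8, 0.0, 2.1, 0], [0.0, 0.0, 0.0, -0.8, 0.0, 2.1, 0], [0.0, 0.0, 0.0, -0.7, 0.0, 2.1, 0], [0.0, 0.0, 0.0, -0.8, 0.0, 2.1, 0], [0.0, 0.0, 0.0, -0.7, 0.0, 2.1, 0]]
[[0.0, 0.0, 0.0, -0.8, 0.0, 2.1, 0], [0.0, 0.0, 0.0, -0.7, 0.0, 2.1, 0], [0.0, 0.0, 0.0, -0.8, 0.0, 2.1, 0], [0.0, 0.0, 0.0, -0.7, 0.0, 2.0, 0], [0.0, 0.0, 0.0, -0.2, 0.0, 0.5, 0], [0.0, 0.0, 0.0, -0.2, 0.0, 0.4, 0], [0.0, 0.0, 0.0, -0.1, 0.0, 0.5, 0], [0.0, 0.0, 0.0, -0.2, 0.0, 0.4, 0]]
end [ 0.5403 -0.3828  0.0386] [180.  -20.1  37.8]
```

>>> {"api": "arm_command", "payload": {"plan": [[[0, 5, 0, -0.7, 0, 0.3, 0], [0, 5, 0, -0.8, 0, 0.3, 0], [0, 5, 0, -0.8, 0, 0.2, 0], [0, 5, 0, -0.8, 0, 0.1, 0], [0, 5, 0, -0.8, 0, 0, 0], [0, 5, 0, -0.8, 0, 0, 0], [0, 5, 0, -0.8, 0, -0.1, 0], [0, 5, 0, -0.8, 0, -0.2, 0]]]}}

```text
time: 19.6
eef_pos: [0.639, -0.1837, 0.2878]
tcp_rot: [3.141, -0.352, 1.632]
ft_force: [0.4, -0.1, -1.2]
width: 0.0172
gripper_force: 58.6
```

>>> {"api": "arm_command", "payload": {"plan": [[[-1.7, 0, 4.8, -1.7, -1.0, -0.3, 0], [-1.7, 0, 4.8, -1.8, -0.8, -0.4, 0], [-1.7, 0, 4.8, -1.9, -0.7, -0.4, 0], [-1.7, 0, 4.8, -1.9, -0.5, -0.4, 0], [-1.8, 0, 4.7, -2.0, -0.3, -0.4, 0], [-1.7, 0, 4.8, -2.0, -0.2, -0.4, 0], [-1.8, 0, 4.7, -2.0, 0, -0.5, 0], [-1.7, 0, 4.8, -2.0, 0.2, -0.4, 0]]]}}

```text
time: 20.6
eef_pos: [0.5666, -0.3285, 0.2654]
tcp_rot: [-3.14, -0.348, 0.92]
ft_force: [0.2, 0.0, -1.6]
width: 0.0168
gripper_force: 58.8
```

```bash
python3 - <<'E'
from pour import *
o=[]
for n,b in(('side',(120,210,180,330)),('scene',(130,240,250,400))):
    im,d,m=grab(n); c=im[b[0]:b[1],b[2]:b[3],::-1]; o.append(cv2.resize(c,(400,290)))
cv2.imwrite('pics/c6.png',np.hstack(o))
g=np.load('grasp.npz'); p=g['p']; G=R.from_euler('xyz',g['r'])
plan([(p+[0,0,.22],G,3),(p+[0,0,.02],G,9),(p+[0,0,.001],G,4)],0)
E
```

```text
[[-1.7, 0.1, 4.6, -1.9, 0.4, -0.4, 0], [-1.7, 0.0, 4.7, -1.8, 0.6, -0.4, 0], [-1.7, 0.1, 4.6, -1.7, 0.7, -0.4, 0], [0.0, 0.0, 0.0, -0.8, 0.0, 2.1, 0], [0.0, 0.0, 0.0, -0.8, 0.0, 2.1, 0], [0.0, 0.0, 0.0, -0.8, 0.0, 2.1, 0], [0.0, 0.0, 0.0, -0.7, 0.0, 2.1, 0], [0.0, 0.0, 0.0, -0.8, 0.0, 2.1, 0]]
[[0.0, 0.0, 0.0, -0.7, 0.0, 2.1, 0], [0.0, 0.0, 0.0, -0.8, 0.0, 2.1, 0], [0.0, 0.0, 0.0, -0.7, 0.0, 2.1, 0], [0.0, 0.0, 0.0, -0.8, 0.0, 2.0, 0], [0.0, 0.0, 0.0, -0.2, 0.0, 0.5, 0], [0.0, 0.0, 0.0, -0.1, 0.0, 0.4, 0], [0.0, 0.0, 0.0, -0.2, 0.0, 0.5, 0], [0.0, 0.0, 0.0, -0.1, 0.0, 0.4, 0]]
end [ 0.5407 -0.3824  0.0387] [-179.9  -20.    37.8]
```

View pics/c6.png

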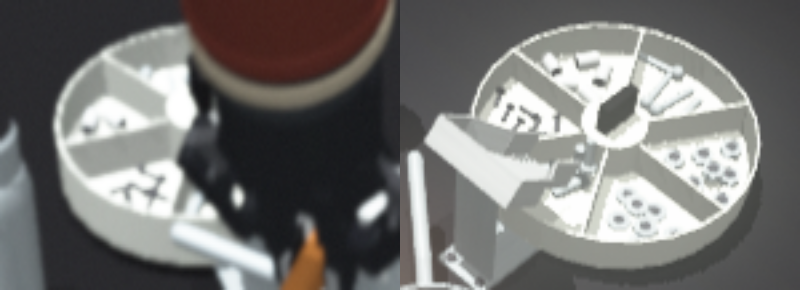

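The scene crop (right) shows the poured bolts in the bay at (575,175), close to the lip. I can't count them yet, so I'll place the scoop and then look from above.

>>> {"api": "arm_command", "payload": {"plan": [[[-1.7, 0, 4.6, -1.9, 0.4, -0.4, 0], [-1.7, 0, 4.7, -1.8, 0.6, -0.4, 0], [-1.7, 0, 4.6, -1.7, 0.7, -0.4, 0], [0, 0, 0, -0.8, 0, 2.1, 0], [0, 0, 0, -0.8, 0, 2.1, 0], [0, 0, 0, -0.8, 0, 2.1, 0], [0, 0, 0, -0.7, 0, 2.1, 0], [0, 0, 0, -0.8, 0, 2.1, 0]]]}}

```text
time: 21.7
eef_pos: [0.5433, -0.3791, 0.1457]
tcp_rot: [-3.141, -0.348, 0.668]
ft_force: [0.2, 0.0, -0.9]
width: 0.0173
gripper_force: 58.8
```

>>> {"api": "arm_command", "payload": {"plan": [[[0, 0, 0, -0.7, 0, 2.1, 0], [0, 0, 0, -0.8, 0, 2.1, 0], [0, 0, 0, -0.7, 0, 2.1, 0], [0, 0, 0, -0.6, 0, 1.6, 0], [0, 0, 0, -0.2, 0, 0.6, 0], [0, 0, 0, -0.1, 0, 0.4, 0], [0, 0, 0, 0, 0, 0, 0], [0, 0, 0, 0, 0, 0, 0]]]}}

```text
time: 22.7
eef_pos: [0.5435, -0.3799, 0.0527]
tcp_rot: [3.141, -0.348, 0.665]
ft_force: [-0.6, 0.3, -1.9]
width: 0.0169
gripper_force: 58.7
```

>>> {"api": "arm_command", "payload": {"plan": [[[0, 0, 0, -0.2, 0, 0.6, 0], [0, 0, 0, -0.2, 0, 0.5, 0], [0, 0, 0, -0.1, 0, 0.2, 0], [0, 0, 0, 0, 0, 0.1, 0], [0, 0, 0, 0, 0, 0, 0], [0, 0, 0, 0, 0, 0, 0], [0, 0, 0, 0, 0, 0, 0], [0, 0, 0, 0, 0, 0, 0]]]}}

```text
time: 23.7
eef_pos: [0.5433, -0.3796, 0.0376]
tcp_rot: [-3.141, -0.348, 0.665]
ft_force: [-3.0, 0.6, 6.2]
width: 0.0172
gripper_force: 59.9
```

Contact is at the original height. I'll open and back out along the tool axis.

>>> {"api": "arm_command", "payload": {"plan": [[[0, 0, 0, 0, 0, 0, 1], [0, 0, 0, 0, 0, 0, 1], [0, 0, 0, 0, 0, 0, 1], [0, 0, 0, 0, 0, 0, 1], [0, 0, 0, 0, 0, -1, 1], [0, 0, 0, 0, 0, -3, 1], [0, 0, 0, 0, 0, -4, 1], [0, 0, 0, 0, 0, -4, 1]]]}}

```text
time: 24.7
eef_pos: [0.5105, -0.4053, 0.1518]
tcp_rot: [-3.141, -0.348, 0.664]
ft_force: [0.2, -1.5, 0.0]
width: 0.0853
gripper_force: 0.0
```

```bash
python3 - <<'E'
from pour import *
# view point over the carousel, wrist camera looking down; yaw as at hub
plan([((.53,-.35,.30),down(60),4),((.60,.02,.33),down(93.1),12)],1)
for n in('wrist','side'):
    im,d,m=grab(n); P=cloud(n)[d>0]; H=cv2.cvtColor(im,cv2.COLOR_RGB2HSV)[d>0]
    f=np.array([np.cos(np.radians(38)),np.sin(np.radians(38))]); c=np.array([.5433,-.3796])
    x=(P[:,:2]-c)@f; y=(P[:,:2]-c)@[-f[1],f[0]]; k=(abs(y)<.02)&(P[:,2]<.1)
    print(n,[(round(a,2),np.median(P[k&(abs(x-a)<.006),2]).round(4)) for a in np.arange(.04,.15,.01)])
E
```

```text
[[0.9, -4.9, -5.4, 2.4, -0.8, -3.1, 1], [1.0, -4.9, -5.4, 2.2, -0.6, -3.2, 1], [0.9, -4.9, -5.5, 2.0, -0.5, -3.4, 1], [1.0, -5.0, -5.4, 1.8, -0.3, -3.6, 1], [0.0, 0.0, -2.8, 3.0, -1.0, -0.3, 1], [0.0, 0.0, -2.8, 3.0, -0.9, -0.2, 1], [0.0, 0.0, -2.8, 3.0, -0.8, -0.3, 1], [0.0, 0.0, -2.7, 3.1, -0.6, -0.2, 1]]
[[0.0, 0.0, -2.8, 3.1, -0.4, -0.3, 1], [0.0, 0.0, -2.7, 3.1, -0.3, -0.2, 1], [0.0, 0.0, -2.8, 3.1, -0.2, -0.3, 1], [0.0, 0.0, -2.7, 3.1, 0.0, -0.2, 1], [0.0, 0.0, -2.8, 3.2, 0.2, -0.3, 1], [0.0, 0.0, -2.7, 3.1, 0.3, -0.2, 1], [0.0, 0.0, -2.8, 3.1, 0.4, -0.3, 1], [0.0, 0.0, -2.7, 3.1, 0.6, -0.2, 1]]
end [0.5997 0.0198 0.3298] [-180.     0.    93.1]
wrist [(np.float64(0.04), np.float64(0.0549)), (np.float64(0.05), np.float64(0.0229)), (np.float64(0.06), np.float64(0.0229)), (np.float64(0.07), np.float64(0.0229)), (np.float64(0.08), np.float64(0.0228)), (np.float64(0.09), np.float64(0.0229)), (np.float64(0.1), np.float64(0.0229)), (np.float64(0.11), np.float64(0.0229)), (np.float64(0.12), np.float64(0.0229)), (np.float64(0.13), np.float64(0.0223)), (np.float64(0.14), np.float64(0.0204))]
side [(np.float64(0.04), np.float64(0.0213)), (np.float64(0.05), np.float64(nan)), (np.float64(0.06), np.float64(0.0223)), (np.float64(0.07), np.float64(0.0216)), (np.float64(0.08), np.float64(0.0229)), (np.float64(0.09), np.float64(0.023)), (np.float64(0.1), np.float64(0.0227)), (np.float64(0.11), np.float64(0.0225)), (np.float64(0.12), np.float64(0.0226)), (np.float64(0.13), np.float64(0.0218)), (np.float64(0.14), np.float64(0.0201))]
  return _methods._mean(a, axis=axis, dtype=dtype,
  ret = ret.dtype.type(ret / rcount)
```

>>> {"api": "arm_command", "payload": {"plan": [[[0.9, -4.9, -5.4, 2.4, -0.8, -3.1, 1], [1.0, -4.9, -5.4, 2.2, -0.6, -3.2, 1], [0.9, -4.9, -5.5, 2.0, -0.5, -3.4, 1], [1.0, -5.0, -5.4, 1.8, -0.3, -3.6, 1], [0, 0, -2.8, 3.0, -1.0, -0.3, 1], [0, 0, -2.8, 3.0, -0.9, -0.2, 1], [0, 0, -2.8, 3.0, -0.8, -0.3, 1], [0, 0, -2.7, 3.1, -0.6, -0.2, 1]]]}}

```text
time: 25.8
eef_pos: [0.5538, -0.2243, 0.3076]
tcp_rot: [-3.14, -0.0, 1.243]
ft_force: [0.1, -0.3, 0.6]
width: 0.0854
gripper_force: 0.0
```

>>> {"api": "arm_command", "payload": {"plan": [[[0, 0, -2.8, 3.1, -0.4, -0.3, 1], [0, 0, -2.7, 3.1, -0.3, -0.2, 1], [0, 0, -2.8, 3.1, -0.2, -0.3, 1], [0, 0, -2.7, 3.1, 0, -0.2, 1], [0, 0, -2.8, 3.2, 0.2, -0.3, 1], [0, 0, -2.7, 3.1, 0.3, -0.2, 1], [0, 0, -2.8, 3.1, 0.4, -0.3, 1], [0, 0, -2.7, 3.1, 0.6, -0.2, 1]]]}}

```text
time: 26.8
eef_pos: [0.6005, 0.0223, 0.3284]
tcp_rot: [-3.141, -0.0, 1.628]
ft_force: [0.6, -0.1, -0.8]
width: 0.0854
gripper_force: 0.0
```

```bash
cat > chk.py <<'E'
from pour import *
for n in('wrist','scene'):
    im,d,m=grab(n); P=cloud(n); L=P[...,:2]-[.619,.14]; r=L@u; l=L@np.array([-u[1],u[0]]); ok=d>0; z=P[...,2]
    hh=(z-.074-(r-.1)*np.tan(np.radians(40)))*np.cos(np.radians(40))
    ch=ok&(r>.097)&(r<.20)&(abs(l)<np.where(r<.14,.02,np.where(r<.175,.023,.04)))&(hh>-.01)&(hh<.03)
    print(n,'chute pts',ch.sum(),'height pct',np.percentile(hh[ch],[1,25,50,75,95,99]).round(4) if ch.any() else '')
    w=r*np.tan(np.radians(29))-.003
    bay=ok&(r>.036)&(r<.142)&(abs(l)<w)&(z<.062)&(z>.01)
    bump=(bay&(z>.0215)).astype(np.uint8); print(' bay pts',bay.sum(),'bumps',bump.sum())
    k,lab,s,c=cv2.connectedComponentsWithStats(bump)
    for i in range(1,k):
        if s[i,4]>8: q=lab==i; print('  blob',s[i,4],'r',r[q].min().round(3),r[q].max().round(3),'l',l[q].min().round(3),l[q].max().round(3),'z',np.percentile(z[q],[50,99]).round(4))
    if n=='wrist':
        G=np.full((28,36),-1)
        for a,b,c in zip(r[bay],l[bay],z[bay]): 
            i=int((a-.034)/.004); j=int((b+.072)/.004); G[i,j]=max(G[i,j],int((c-.018)*1000))
        for row in G: print(''.join('  .' if v<0 else '%3d'%v for v in row))
E
python3 chk.py
```

```text
wrist chute pts 4380 height pct [-0.0001  0.0012  0.0017  0.0023  0.0213  0.0292]
 bay pts 2987 bumps 917
  blob 351 r 0.036 0.084 l -0.015 0.02 z [0.0308 0.0594]
  blob 194 r 0.055 0.088 l -0.043 -0.012 z [0.0299 0.0365]
  blob 210 r 0.123 0.139 l -0.065 -0.028 z [0.048  0.0615]
  blob 162 r 0.122 0.136 l 0.037 0.065 z [0.0482 0.061 ]
  .  .  .  .  .  .  .  .  .  .  .  .  .  0  8 35 37  7  .  . 33 24 23  .  .  .  .  .  .  .  .  .  .  .  .  .
  .  .  .  .  .  .  .  .  .  .  .  .  .  1  9 38 37 38 20  . 43 24 24  .  .  .  .  .  .  .  .  .  .  .  .  .
  .  .  .  .  .  .  .  .  .  .  .  .  0  1  8 37 37 38 40 43 38 27 21  3  .  .  .  .  .  .  .  .  .  .  .  .
  .  .  .  .  .  .  .  .  .  .  .  .  1  1  1  7  8  7 24 26 27 26 21  0  .  .  .  .  .  .  .  .  .  .  .  .
  .  .  .  .  .  .  .  .  .  .  .  1  0  1  2  1  7  1 16 20 24 18 15 10  1  .  .  .  .  .  .  .  .  .  .  .
  .  .  .  .  .  .  .  .  .  . 10 13 16  1  0  1  1  2  2 16 18 18 13  1  1  .  .  .  .  .  .  .  .  .  .  .
  .  .  .  .  .  .  .  .  .  . 10 16 18 18  0  1  1  2 10 14 14  9  1  1  2  1  .  .  .  .  .  .  .  .  .  .
[... 1864 characters left out ...]
 . 42 42 42 43 43  0  1  .  .  .  .  .  .  .  .  .  .  .  .  .  .  .  . 41 43 42 42 41  .  .  .  .
  .  .  .  .  .  .  . 42 42 43 42  .  .  .  .  .  .  .  .  .  .  .  .  .  .  .  . 42 40 41  .  .  .  .  .  .
  .  .  .  .  .  .  .  .  . 42 41  .  .  .  .  .  .  .  .  .  .  .  .  .  .  .  .  .  .  .  .  .  .  .  .  .
  .  .  .  .  .  .  .  .  .  .  .  .  .  .  .  .  .  .  .  .  .  .  .  .  .  .  .  .  .  .  .  .  .  .  .  .
scene chute pts 224 height pct [-0.0013  0.0003  0.0189  0.0238  0.0273  0.0284]
 bay pts 621 bumps 326
  blob 127 r 0.037 0.085 l -0.011 0.021 z [0.0395 0.0608]
  blob 9 r 0.06 0.071 l -0.028 -0.018 z [0.033  0.0365]
  blob 171 r 0.107 0.142 l 0.013 0.068 z [0.0418 0.0607]
```

```bash
cat > chk2.py <<'E'
from pour import *
im,d,m=load('wrist'); P=cloud('wrist'); L=P[...,:2]-[.619,.14]; r=L@u; l=L@np.array([-u[1],u[0]]); z=P[...,2]; g=cv2.cvtColor(im,cv2.COLOR_RGB2GRAY)
def pr(r0,r1,l0,l1,st,val):
    G=np.full((round((r1-r0)/st),round((l1-l0)/st)),-99)
    k=(d>0)&(r>r0)&(r<r1)&(l>l0)&(l<l1)
    for a,b,c in zip(r[k],l[k],val[k]):
        i=min(int((a-r0)/st),G.shape[0]-1); j=min(int((b-l0)/st),G.shape[1]-1); G[i,j]=max(G[i,j],c)
    for i,row in enumerate(G): print('%3d|'%((r0+st*(i+.5))*1000)+''.join('  .' if v<-90 else '%3d'%v for v in row))
print('hub z mm'); pr(.010,.070,-.042,.042,.003,(z*1000).astype(int))
print('chute height over floor mm'); hh=(z-.074-(r-.1)*np.tan(np.radians(40)))*np.cos(np.radians(40)); pr(.098,.20,-.056,.056,.006,np.clip(hh*1000,-60,90).astype(int))
E
python3 chk2.py
```

```text
hub z mm
 11| 19 18 19 67 67 67 67 67 67 67 67105106106106104  . 68 68 67 67 67 67 67  . 18 19 18
 14| 19 18 18 19 66 66 67 67 67 66 66105106105106105  . 66 67 67 67 67 68 65  . 19 19 19
 17| 19 19 18 19 66 66 67 66 67 66 66104105106106104 68 67 67 68 66 67 66  . 18 17 17 18
 20| 21 20 18 18 19 67 67 67 67 66 68102105105104103 67 66 68 68 67 67 65 17 19 19 19 19
 23| 19 19 18 19 19 20 67 66 68 67 67 67 67 66 67 66 67 66 67 66 67 66 20 19 18 18 19 22
 26| 19 20 19 18 19 18 51 66 66 67 67 65 66 66 67 66 68 66 66 65  . 20 18 19 19 20 19 21
 29| 19 19 18 17 19 19 60 60 58 67 67 67 66 67 66 66 67 66 65 61 62  . 18 19 18 18 18 21
 32| 19 19 19 19 18 19 60 59 19 19 24 26 25 70 70 72 71 41 18 61 61  . 18 18 20 19 19 22
 35| 19 19 18 19 19 18 61 19 18 26 26 55 55 71 71 71 72 42 42  . 60 60  . 18 19 18 20 19
 38| 18 20 19 19 18 60 61 19 19 27 55 55 56 71 71 73 70 54 42 41 59 60 59 16 19 19 19 18
 41| 19 19 20 18 58 62 60 18 19 26 56 55 55 55 70 68 64 56 42 43 18 61 59  . 19 18 19 19
 44| 19 20 18 19 61 60 18 18 19 26 47 55 55 56 54 59 58 52 45 44 18 59 61  . 17 18 19 19
 47| 19 17 19 60 60 19 
[... 1069 characters left out ...]
 90 90 90-30-28-27
137|  .  . 30 29 18  3  2  2  3  3  3  3  2 11 25 30 29  .  .
143|  . 30 29 24 12  2  2  2  3  2  3  2  2  3 17 28 30  .  .
149|-60 29 27 12  3  3  2  2  3  2  2  2  3  2  5 20 29 30-60
155| 30 29 17  6  2  2  2  3  2  3  2  2  3  3  3 12 23 29-60
161| 29 30  8  2  3  2  3  2  2  2  3  2  3  3  2  3 12 30-60
167| 29 29  3  2  2  3  3  2  2  3  2  2  2  3  3  2  4 30  .
173| 29 30  2  2  2  2  2  2  2  2  2  3  3  3  3  3  2 30  .
179| 30 30  2  3  3  2  2  2  3  3  3  2  3  3  3  2  3 30  .
185| 29 29  4  3  3  2  3  2  3  3  3  3  3  3  3  3  2 30  .
191| 29 29 29 30 29 29 30 29 30 30 30 29 30 29 31 30 29 30  .
197| 23 27 27 26 27 27 27 27 27 27 26 26 26 27 26 26 26 25  .
```

```bash
cat > chk3.py <<'E'
from pour import *
import sys
for n in sys.argv[1:]:
    if n=='side' or n=='scene': grab(n)
    im,d,m=load(n); P=cloud(n); L=P[...,:2]-[.619,.14]; r=L@u; l=L@np.array([-u[1],u[0]]); z=P[...,2]
    k=(d>0)&(r>.030)&(r<.06)&(l>-.02)&(l<.022)&(z>.021)&(z<.08)&~((np.hypot(r,l)<.0345)&(z<.0685))
    q=np.c_[r[k],l[k],z[k]]*1000; o,_=rays(m,[[0,0]]); print(n,len(q),'cam r,l,z',((o[:2]-[.619,.14])@u).round(2),((o[:2]-[.619,.14])@np.array([-u[1],u[0]])).round(2),o[2].round(2))
    for a in range(30,80,5):
        s=q[(q[:,2]>=a)&(q[:,2]<a+5)]
        if len(s): print('  z',a,len(s),'r',np.percentile(s[:,0],[5,95]).round(),'l',np.percentile(s[:,1],[5,95]).round(),'mean',s.mean(0).round(1))
E
python3 chk3.py wrist scene side
```

```text
wrist 352 cam r,l,z 0.04 -0.02 0.47
  z 30 40 r [41. 59.] l [ 4. 19.] mean [53.1 12.  32.3]
  z 35 29 r [35. 55.] l [-0. 19.] mean [48.1 10.5 37.3]
  z 40 60 r [35. 50.] l [ 0. 16.] mean [43.7  9.7 42.5]
  z 45 10 r [36. 47.] l [-11.  21.] mean [42.1  7.5 46.5]
  z 50 24 r [36. 45.] l [-9. 19.] mean [40.4  2.7 53.6]
  z 55 44 r [32. 45.] l [-10.  21.] mean [39.7  0.8 56.9]
  z 60 15 r [31. 42.] l [ 4. 21.] mean [37.2 13.2 61.8]
  z 65 15 r [33. 41.] l [-1.  8.] mean [37.7  2.6 68.7]
  z 70 39 r [33. 39.] l [-3.  7.] mean [35.9  2.6 71.1]
scene 137 cam r,l,z 0.71 0.48 1.06
  z 30 11 r [37. 57.] l [-19.  18.] mean [49.6  4.  32.6]
  z 35 18 r [35. 58.] l [-19.  17.] mean [48.2  7.1 37.5]
  z 40 23 r [35. 53.] l [-17.  16.] mean [46.   5.1 42.3]
  z 45 17 r [33. 49.] l [-16.  12.] mean [43.3  2.  47.4]
  z 50 18 r [31. 46.] l [-16.  18.] mean [40.7 -0.4 53.2]
  z 55 14 r [32. 47.] l [-18.  15.] mean [40.7  0.3 57.4]
  z 60 8 r [33. 44.] l [ 4. 21.] mean [38.7 11.4 62.2]
  z 65 11 r [34. 44.] l [0. 8.] mean [38.9  4.7 68.2]
  z 70 3 r [34. 40.] l [-2.  6.] mean [37.4  2.4 71.6]
side 56 cam r,l,z 0.88 -0.28 0.66
  z 30 11 r [48. 58.] l [-1. 17.] mean [53.8  8.4 32.4]
  z 35 4 r [34. 56.] l [-13.  14.] mean [48.7  4.7 36.7]
  z 45 2 r [32. 34.] l [-20. -14.] mean [ 33.  -16.8  49.2]
  z 50 1 r [33. 33.] l [-20. -20.] mean [ 33.1 -19.6  51.5]
  z 55 2 r [30. 31.] l [-19. -18.] mean [ 30.8 -18.6  57.7]
```

All four bolts are accounted for in the bay: two lie flat, one stands on its head, and one leans on the hub with its centre at about 0.053 m. The chute is clear where I can see it and the scoop is level on the board, so I'm handing in.

```bash
python3 -c "
from workcell import workorder
print(workorder.close_job())"
```

```text
the job is handed in; nothing more can be done
None
```

I handed the job in, with no verdict returned: by my measurements all four bolts are in the empty compartment under the chute (one leaning on the hub, about 5 mm inside the height limit), the emptied scoop is level on the board, and nothing else was touched.

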